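# Load the dowelling jig and lock its ball-knob cam

## Robot

A 6-joint arm with a two-finger parallel gripper is mounted at the origin on the work surface; the furniture and walls round the work are solid. World frame = base frame: x ahead of the robot, y to its left, z up, the work surface at z = 0. Lengths are in m, angles in degrees, forces in N, time in s.
With the tool pointing down it reaches from about 0.3 to 0.85 m from the base axis. Payload 4.2 kg.
Tool frame: the origin (TCP) lies midway between the tips of the shut fingers; the grasp point (between the pads) lies 19 mm behind it; z points along the fingers, y is the line along which they close (so a half turn about z gives the same grasp; the last joint's range is limited). The gripper opens to 91 mm and grips with 3 to 60 N. Pads are 32 mm wide; open, the fingers measure 118 mm over their backs; the gripper's body (76 mm by 178 mm) begins 60 mm behind the grasp point.
Start: joints at [67.208, 18.312, 89.639, -0, 72.044, -1.146], TCP at [0.212, 0.534, 0.214] pointing down, gripper open.
Joint ranges: [-177.97, 177.97], [-48.28, 115.42], [12.27, 149.76], [-77.06, 257.06], [2.81, 150.46], [-146.56, 146.56]. Speed limits (degrees/s): [147.25, 147.25, 180, 180, 180, 180].

## Interface

Orientations are given as [roll, pitch, yaw] about the fixed x, y, z axes, in that order (R = Rz(yaw) Ry(pitch) Rx(roll)).
In Python, from station import r, viewer, order gives the robot as it stands. The module is installed in compiled form; this text tells all that it offers.
- The arm moves only by the tool carry_out, never from a script. Its argument "steps" is a list of rows, each an object with "delta_rot": the turn, a rotation vector about the tool's x, y, z in rad, a list of three; "slide": the shift along the tool's x, y, z in m, a list of three; "jaw": the finger opening in m, from 0 to 0.0912. A call has 1 to 5 rows; each row is the pose to reach, as a shift and turn from the pose commanded when the call began, along the tool's axes at that moment; what a row does not reach only later rows make up. A row lasts 1/10 s, in which the tool goes at most 50 mm and 8.59 degrees, less where a joint would pass 70% of its speed; a pose out of reach is approached as far as the arm can. A call with a gripper value outside its range is refused whole. The fingers move at their own pace and stop on an object; "force" is the grip in N (left out, the last holds). Time passes only in rows, so rows that repeat a pose let the fingers close. It gives the time, the measured TCP pose, the force, the opening and the grip force at its end, in the units of the state.
- r.state(): the state, without advancing time (a new reading comes with each control period).
- viewer.snapshot(name): name is "side" or "top" or "wrist"; returns a dict with "color" (384x512x3 uint8, red, green, blue), "mtx" (3x3 intrinsics, pixels), "T" (4x4, takes a point from camera to world coordinates). Camera axes: x right, y down, z forward; pixel columns grow to the right and rows downward; lengths in m; the calibration is good to about 2 mm. A picture is of the moment at which its call begins. There is no depth.
- order.close_job(): hands the job in; it is judged then, once.
The state is a dict: "time": time; "joint_pos": joint angles; "joint_velocities": joint speeds; "joint_efforts": joint torques, N m; "position": TCP position; "tool_rot": TCP orientation; "ft_force": force on the tool from outside, world axes, zero at the start; "torque": the same for the moment, N m; "width": opening from 0.0 (shut) to 1.0 (fully open); "grip_force": force on a finger pad.
Only numpy, scipy, OpenCV 4.12 (cv2) and the standard library are available. Lean on these libraries where they do the work, as an engineer would, in place of code of your own. Each camera call takes 0.05 s, during which the arm holds its last target. There are 200 camera calls.

## Task

Load the oak block that lies in the mouth of the dowelling jig so that its end can be bored: turn the red ball knob anticlockwise until the cam stands well clear of the lane, slide the block fully home against the grey drill block, then turn the ball knob clockwise until the cam grips the block tight against the aluminium fence, and let go. Leave the things lying round the jig where they are.

Things in the scene. Friction and masses are not known exactly. Their poses are not given: they have to be found in the camera images.
- jig: Dowelling jig screwed to the bench, plywood base 335 x 170 x 15 mm. Origin on the bench, z up, x along the lane towards the grey drill block, y towards the fence. Base: x -175 to +160, y -85 to +85 mm; lane floor at z 15 mm. Fence: inner face y +35, top z 33, x -162 to +118 mm. Wooden guide strip oppo inner face y -21, top z 25, x -157 to +28 mm.
- drill_block_face (a point): Point on the face of the grey drill block (the end stop) that the oak block's end must meet: jig x +125, y +10, z 29 mm. The drill block spans y -39 to +47 mm, is 28 mm thick, top at z 53 mm.
- blank_center (a point): Centre of the loose oak block, 160 x 50 x 28 mm, 0.12 kg, lying in the mouth of the lane; y is its long axis (either way round, ends square). Starts 85 to 130 mm short of the drill block, its front short of the cam. Home and clamped: jig x +45, y +10, z 29 mm. Slides with under 1.5 N when pushed on the middle of its rear end, which stands 10 mm above the fence.
- blank: The same oak block; origin at the centre of its underside, y its long axis.
- ball (a point): Centre of the smooth red ball knob, diameter 50 mm, on the cam's upright spindle: jig x +80, y -47, z 82 mm, top at z 107 mm. Below it a black collar 27 mm wide and the cam. Polished (friction about 0.4): fingers closing above or below its widest part slide off. Gripped at its centre's height with 30 to 45 N, closing in any level direction, it turns; once the cam is tight it just slips.
- cam_angle (a joint): Angle of ball knob and cam, 0 to 2.2 rad, growing CLOCKWISE seen from above; stays where left, 0.2 N m turns it. Starts 1.75 to 2.0: cam 2 to 3 mm into the block's path, which would jam. At 0.6 or less a block passes freely. With the block home, closing meets it (lying on the fence) at about 1.4, presses it on the fence and draws it to the drill block; tight 0.03 to 0.1 rad on, at 0.4 to 0.8 N m.
- cam: Black eccentric cam disc, diameter 52 mm, 22 mm thick, from z 19 to 41 mm, fixed to the ball knob's spindle, its centre 9 mm off the spindle axis; a white line on top points to its nose. Origin on the spindle axis.
- cam_nose (a point): Outermost point of the cam (35 mm from the spindle axis), at z 30 mm.
- pin_box: Bystander: small brown carton with a red label, 90 x 60 x 50 mm, standing beyond the drill block. Leave alone.
- pencil: Bystander: flat red carpenter's pencil, 174 mm, lying outside the fence. Leave alone.
- tape_measure: Bystander: black tape measure, 87 x 36 x 64 mm, standing on the knob's side near the mouth. Leave alone.
Not all that is in view belongs to the job. Leave any purple look-alike of the blank alone.

How it is judged (in metres and radians):
On the way, in this order (a step that is already met when the one before it is completed fails the run):
1. the cam is turned back clear of the lane (value of joint cam_angle below 1.1 rad), for 0.2 s.
2. the block is slid up to the drill block (x of blank_center in the frame of jig above 0.04 m), for 0.2 s.
At the end, for the whole second after the job is handed in: The oak block lies flat in the lane with its end within 3 mm of the drill block, its side within 3 mm of the fence and square to it within 2 degrees, at rest, and the cam presses on it with more than 12 N with the knob released (x of blank_center in the frame of jig above 0.042 m and y of blank_center in the frame of jig between 0.007 and 0.013 m and z of blank_center in the frame of jig between 0.026 and 0.032 m and angle between the y axis of blank and the x axis of jig, either way round below 0.035 rad and contact force between cam and blank above 12 N and linear speed of blank below 0.01 m/s and velocity of joint cam_angle below 0.05 rad/s); the robot touches nothing.
It fails at once if the pin box is moved by more than 30 mm (distance of pin_box from where it was at the start of the episode above 0.03 m).
It fails at once if the pencil is moved by more than 30 mm (distance of pencil from where it was at the start of the episode above 0.03 m).
It fails at once if the tape measure is moved by more than 30 mm (distance of tape_measure from where it was at the start of the episode above 0.03 m).
It also fails if it takes over 61 s, if anything falls off the work surface, if the arm or the gripper's body presses on something with over 40 N, if the wrist force passes 120 N, or if a joint passes its speed limit or range.

## Working session

There is one attempt and no reset: what is moved stays moved. The work goes in short steps, Python scripts to look and compute and a tool call to move; the robot and the scene stay as the last step left them, time stands still between calls to the robot, and variables do not carry over. Pictures are saved under pics/ and viewed, at most 11 in all, crops included, and the job is handed in when it is done.

Besides the shell and the picture viewer there is one more tool, called after "Emit:" as name([rows], argument=value, ...), one row to a line, values as JSON. carry_out: Moves the arm, as the interface text tells. Its arguments: {"type":"object","properties":{"steps":{"type":"array","items":{"type":"object","properties":{"delta_rot":{"type":"array","items":{"type":"number"}},"slide":{"type":"array","items":{"type":"number"}},"jaw":{"type":"number"}}}},"force":{"type":"number"}},"required":["steps"]}

```bash
mkdir -p pics; python3 - <<'E'
from station import r, viewer
import cv2, json
s=r.state(); print(s)
for n in("top","side"):
    d=viewer.snapshot(n); cv2.imwrite(f"pics/{n}0.png",d["color"][...,::-1]); print(n,d["mtx"].round(1).tolist(),d["T"].round(4).tolist())
E
```

```text
{'time': 0.0, 'joint_pos': array([ 6.72068000e+01,  1.83507797e+01,  8.97048495e+01, -2.79215186e-03,
        7.20425087e+01, -1.14610189e+00]), 'joint_velocities': array([-0.08872352,  0.02311728,  0.03622806,  0.07545526,  0.0152207 ,
        0.06280035]), 'joint_efforts': array([ 5.88061394e-04, -4.12437844e+01, -2.31969184e+01,  7.25784805e-02,
        4.56587272e-02, -1.30205281e-04]), 'position': array([0.21193791, 0.53399235, 0.21313945]), 'tool_rot': array([-1.79901829e+02,  6.91178062e-04,  1.58353766e+02]), 'ft_force': array([-1.09743628,  0.67561231, -0.06904436]), 'torque': array([ 0.020465  , -0.01428455,  0.03061042]), 'grip_force': 0.0, 'width': 0.9970420212036639}
top [[401.7, 0.0, 257.0], [0.0, 401.7, 192.7], [0.0, 0.0, 1.0]] [[0.001, -0.9943, 0.1068, 0.4444], [-0.9999, 0.0004, 0.0129, 0.0483], [-0.0129, -0.1068, -0.9942, 1.0992], [0.0, 0.0, 0.0, 1.0]]
side [[489.3, 0.0, 259.7], [0.0, 489.3, 192.3], [0.0, 0.0, 1.0]] [[0.9984, -0.0002, 0.0565, 0.4472], [-0.0513, -0.4206, 0.9058, -1.2167], [0.0236, -0.9073, -0.4199, 0.6797], [0.0, 0.0, 0.0, 1.0]]
```

View pics/top0.png

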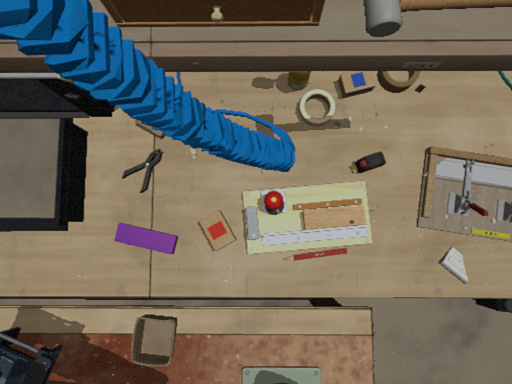

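View pics/side0.png

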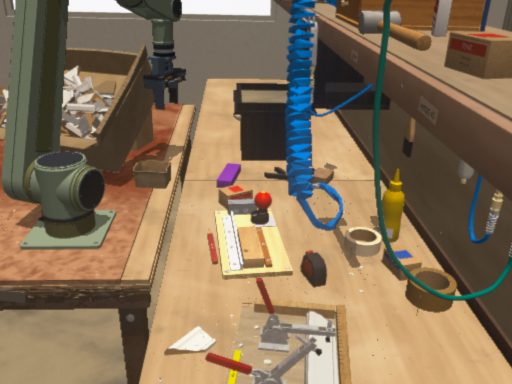

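```bash
cat > h.py <<'E'
import numpy as np, cv2
from station import r, viewer, order
def ray(d,uv):
    v=np.linalg.inv(d["mtx"])@[uv[0],uv[1],1]; return d["T"][:3,3], d["T"][:3,:3]@v
def onz(d,uv,z):
    o,v=ray(d,uv); return o+v*(z-o[2])/v[2]
def tri(d1,p1,d2,p2):
    o1,v1=ray(d1,p1);o2,v2=ray(d2,p2)
    k=np.linalg.lstsq(np.c_[v1,-v2],o2-o1,rcond=None)[0]; a=o1+k[0]*v1;b=o2+k[1]*v2
    return (a+b)/2,np.linalg.norm(a-b)
def mask(img,lo,hi,roi):
    h=cv2.cvtColor(img,cv2.COLOR_RGB2HSV); m=cv2.inRange(h,lo,hi); z=np.zeros_like(m); x0,y0,x1,y1=roi; z[y0:y1,x0:x1]=m[y0:y1,x0:x1]; return z
def big(m):
    return max(cv2.findContours(m,cv2.RETR_EXTERNAL,cv2.CHAIN_APPROX_NONE)[0],key=cv2.contourArea)
def red(img,roi): return big(mask(img,(0,170,60),(8,255,255),roi)|mask(img,(172,170,60),(180,255,255),roi))
E
python3 - <<'E'
from h import *
t=viewer.snapshot("top"); s=viewer.snapshot("side")
H=cv2.cvtColor(t["color"],cv2.COLOR_RGB2HSV)
for p in [(260,188),(340,187),(365,225),(285,225),(340,215),(320,217),(390,220),(320,205),(300,237)]: print(p,H[p[1],p[0]])
a=cv2.minEnclosingCircle(red(t["color"],(255,180,295,225))); b=cv2.minEnclosingCircle(red(s["color"],(250,185,280,212)))
print(a,b,tri(t,a[0],s,b[0]))
print("hose",tri(t,(288,160),s,(300,192)),tri(t,(262,120),s,(330,225)))
c=cv2.resize(t["color"][170:265,230:385],None,fx=5,fy=5,interpolation=cv2.INTER_CUBIC); cv2.imwrite("pics/top_crop.png",c[...,::-1])
E
```

```text
(260, 188) [ 18  71 154]
(340, 187) [ 28  62 181]
(365, 225) [105  14 184]
(285, 225) [ 34  40 186]
(340, 215) [ 18  96 176]
(320, 217) [ 17  99 172]
(390, 220) [ 18  75 157]
(320, 205) [ 14 151 155]
(300, 237) [110  12 188]
((273.22430419921875, 200.5280303955078), 9.117307662963867) ((262.7173767089844, 198.8478240966797), 7.935637474060059) (array([0.53331202, 0.02033071, 0.0859808 ]), np.float64(0.0001381004459536194))
hose (array([ 0.63108678, -0.01539425,  0.12355645]), np.float64(0.0016918269749806934)) (array([ 0.75392322,  0.04975787, -0.01062142]), np.float64(0.032621704975311805))
```

View pics/top_crop.png

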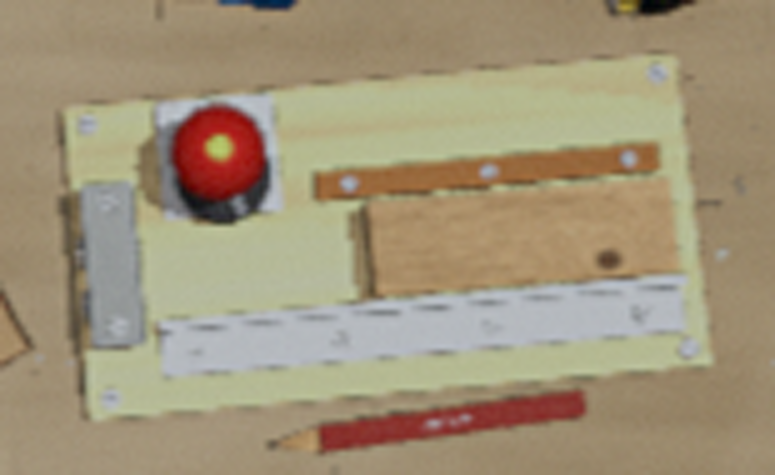

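```bash
python3 - <<'E'
from h import *
t=viewer.snapshot("top")
f=lambda p:(np.array(p)+.5)/5-.5+[230,170]
W=np.array([onz(t,f(p),.015)[:2] for p in [(65,107),(675,55),(712,365),(90,418)]])
J=np.array([(.160,-.085),(-.175,-.085),(-.175,.085),(.160,.085)])
a=W-W.mean(0);b=J-J.mean(0)
th=np.arctan2((b[:,0]*a[:,1]-b[:,1]*a[:,0]).sum(),(a*b).sum())
R=np.array([[np.cos(th),-np.sin(th)],[np.sin(th),np.cos(th)]]); o=W.mean(0)-R@J.mean(0)
print("yaw",np.degrees(th),"o",o,"res",W-(J@R.T+o))
print("ball pred",R@[.08,-.047]+o)
B=np.array([onz(t,f(p),.043)[:2] for p in [(372,205),(672,180),(682,275),(375,297)]])
print("blank jig",(B-o)@R, "ctr",((B-o)@R).mean(0))
np.savez("jig.npz",R=R,o=o)
s=r.state(); print(s["position"],s["tool_rot"],s["joint_pos"].round(1))
E
```

```text
yaw 94.9146209742246 o [ 0.49552655 -0.06396983] res [[-0.00089712 -0.0012606 ]
 [-0.00134336  0.00132802]
 [ 0.00102809  0.00080357]
 [ 0.00121238 -0.00087099]]
ball pred [0.53550006 0.01976259]
blank jig [[ 0.00105366 -0.01519428]
 [-0.15701935 -0.01482511]
 [-0.15658843  0.03508759]
 [ 0.00417091  0.03288417]] ctr [-0.0770958   0.00948809]
[0.21201602 0.53427273 0.21356262] [-1.79956247e+02 -1.58643367e-03  1.58354504e+02] [67.2 18.3 89.7  0.  72.  -1.1]
```

```bash
python3 - <<'E'
from h import *
t=viewer.snapshot("top"); s=viewer.snapshot("side")
ms=mask(s["color"],(100,150,60),(118,255,255),(275,0,325,230)); mt=mask(t["color"],(100,150,40),(118,255,255),(0,0,310,180))
T=np.linalg.inv(s["T"])
print({v:(np.flatnonzero(ms[v])[[0,-1]].tolist() if ms[v].any() else 0) for v in range(5,230,20)})
for u in range(80,300,20):
    vv=np.flatnonzero(mt[:,u])
    for v in (vv[-1],):
        hits=[]
        for z in np.arange(.02,.9,.01):
            p=onz(t,(u,v),z); q=s["mtx"]@(T[:3,:3]@p+T[:3,3]); q=q[:2]/q[2]
            i=np.round(q).astype(int)
            if 0<=i[0]<512 and 0<=i[1]<384 and ms[i[1],i[0]]: hits.append(p)
        if hits: print(u,v,hits[0].round(3),hits[-1].round(3))
E
```

```text
{5: [293, 313], 25: [295, 313], 45: [290, 312], 65: [289, 310], 85: [288, 307], 105: [286, 311], 125: [286, 309], 145: [287, 310], 165: [288, 310], 185: [290, 324], 205: [303, 307], 225: [316, 321]}
80 88 [0.695 0.359 0.44 ] [0.638 0.289 0.59 ]
100 99 [0.753 0.416 0.22 ] [0.623 0.261 0.59 ]
120 107 [0.731 0.366 0.23 ] [0.616 0.238 0.58 ]
140 119 [0.697 0.314 0.25 ] [0.617 0.23  0.52 ]
160 129 [0.705 0.299 0.14 ] [0.61  0.207 0.49 ]
180 139 [0.709 0.274 0.02 ] [0.604 0.184 0.45 ]
200 146 [0.689 0.219 0.02 ] [0.603 0.159 0.4  ]
220 157 [0.659 0.163 0.02 ] [0.601 0.133 0.31 ]
240 162 [0.637 0.106 0.06 ] [0.593 0.093 0.3  ]
260 166 [0.621 0.054 0.09 ] [0.595 0.053 0.24 ]
280 170 [0.606 0.004 0.12 ] [0.591 0.008 0.21 ]
```

```bash
cat >> h.py <<'E'
from scipy.spatial.transform import Rotation as Ro
np.set_printoptions(precision=4,suppress=True)
def pose(g,psi,tilt,back=0):  # grasp point g, closing dir psi, lean towards robot
    p,t=np.radians([psi,tilt]); y=np.array([np.cos(p),np.sin(p),0]); n=np.array([np.sin(p),-np.cos(p),0])
    z=n*np.sin(t)-np.array([0,0,1])*np.cos(t)
    return np.array(g)+z*(.019-back), np.c_[np.cross(y,z),y,z]
def rel(*poses,base=None):
    s=r.state()
    P,R=(s["position"],Ro.from_euler("xyz",s["tool_rot"],degrees=True).as_matrix()) if base is None else base
    for p,Q in poses: print("slide",R.T@(p-P),"rot",Ro.from_matrix(R.T@Q).as_rotvec())
def st():
    s=r.state(); print("t",s["time"],s["position"],s["tool_rot"],"F",s["ft_force"],"w",s["width"]*.0912,"g",s["grip_force"],s["joint_pos"].round(0))
BALL=[.5345,.020,.082]
E
python3 -c "
from h import *
rel(pose(BALL,48,40,.12)); print(pose(BALL,48,40,.12)[0])"
```

```text
slide [-0.4286 -0.3366  0.0545] rot [ 0.1237 -0.6906  0.3408]
[0.4863 0.0634 0.1594]
```

Emit:
carry_out([
  {"slide":[-0.429,-0.337,0.0],"delta_rot":[0.124,-0.691,0.341],"jaw":0.0912},
  {"slide":[-0.429,-0.337,0.0],"delta_rot":[0.124,-0.691,0.341],"jaw":0.0912},
  {"slide":[-0.429,-0.337,0.0],"delta_rot":[0.124,-0.691,0.341],"jaw":0.0912},
  {"slide":[-0.429,-0.337,0.0],"delta_rot":[0.124,-0.691,0.341],"jaw":0.0912},
  {"slide":[-0.429,-0.337,0.0],"delta_rot":[0.124,-0.691,0.341],"jaw":0.0912},
], force=38)

```text
time: 0.85
position: [0.3386, 0.3173, 0.2149]
tool_rot: [-179.9, 38.7, 138.7]
ft_force: [0.3, -0.3, -0.6]
width: 1.0
grip_force: 0.0
```

```bash
python3 -c "
from h import *
st();rel(pose(BALL,48,40,.12))"
```

```text
t 0.85 [0.3386 0.3173 0.2149] [-179.9351   38.7183  138.7067] F [ 0.2975 -0.2781 -0.6458] w 0.09120311387607172 g 0.0 [ 67.  14. 107. -38.  76.  33.]
slide [-0.1825 -0.0931  0.2176] rot [ 0.0067 -0.0224  0.0095]
```

Emit:
carry_out([
  {"slide":[-0.183,-0.093,0.218],"delta_rot":[0.007,-0.022,0.01],"jaw":0.0912},
  {"slide":[-0.183,-0.093,0.218],"delta_rot":[0.007,-0.022,0.01],"jaw":0.0912},
  {"slide":[-0.183,-0.093,0.218],"delta_rot":[0.007,-0.022,0.01],"jaw":0.0912},
  {"slide":[-0.183,-0.093,0.218],"delta_rot":[0.007,-0.022,0.01],"jaw":0.0912},
  {"slide":[-0.183,-0.093,0.218],"delta_rot":[0.007,-0.022,0.01],"jaw":0.0912},
])

```text
time: 1.35
position: [0.4623, 0.105, 0.1668]
tool_rot: [-179.8, 39.7, 138.2]
ft_force: [1.2, 0.5, -0.4]
width: 1.001
grip_force: 0.0
```

```bash
python3 -c "
from h import *
st();rel(pose(BALL,48,40,.12))"
```

```text
t 1.35 [0.4623 0.105  0.1668] [-179.8105   39.7217  138.2319] F [ 1.2237  0.4959 -0.3882] w 0.09129027676003126 g 0.0 [ 38.  10. 122. -52.  53.  24.]
slide [-0.0303 -0.0149  0.0349] rot [-0.0007 -0.0049  0.0031]
```

Emit:
carry_out([
  {"slide":[0,0,0],"jaw":0.0912},
  {"slide":[0,0,0],"jaw":0.0912},
])

```text
invalid input
```

```bash
python3 -c "
from h import *
st();rel(pose(BALL,48,40,.12),pose(BALL,48,40,0))
w=viewer.snapshot('wrist'); cv2.imwrite('pics/w1.png',w['color'][...,::-1])
t=viewer.snapshot('top'); s=viewer.snapshot('side')
c=np.hstack([cv2.resize(t['color'][100:280,200:400],(400,360)),cv2.resize(s['color'][120:280,180:360],(400,360))])
cv2.imwrite('pics/ts1.png',c[...,::-1])"
```

```text
t 1.35 [0.4623 0.105  0.1668] [-179.8105   39.7217  138.2319] F [ 1.2237  0.4959 -0.3882] w 0.09129027676003126 g 0.0 [ 38.  10. 122. -52.  53.  24.]
slide [-0.0303 -0.0149  0.0349] rot [-0.0007 -0.0049  0.0031]
slide [-0.0309 -0.0149  0.1549] rot [-0.0007 -0.0049  0.0031]
```

View pics/ts1.png

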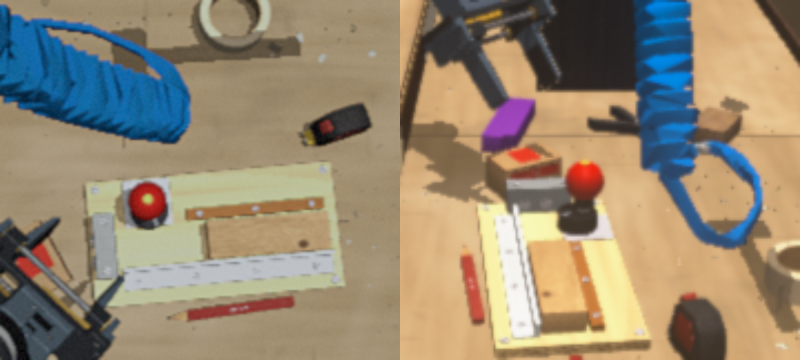

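View pics/w1.png

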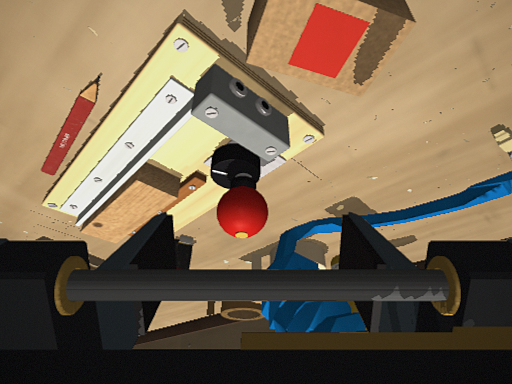

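Emit:
carry_out([
  {"slide":[0,0,0],"delta_rot":[0,0,0],"jaw":0.0912},
  {"slide":[0,0,0],"delta_rot":[0,0,0],"jaw":0.0912},
])

```text
time: 1.7
position: [0.4617, 0.1078, 0.1672]
tool_rot: [-179.8, 39.7, 138.3]
ft_force: [-0.4, 0.9, -0.1]
width: 1.004
grip_force: 0.0
```

```bash
python3 -c "
from h import *
w=viewer.snapshot('wrist'); c,_=cv2.minEnclosingCircle(red(w['color'],(180,170,300,260)))
o,v=ray(w,c); print('ball by wrist ray', o+v*np.dot(np.array(BALL)-o,v)/v.dot(v))
st();rel(pose(BALL,48,40,.12),pose(BALL,48,40,0))"
```

```text
ball by wrist ray [0.5339 0.0206 0.0806]
t 1.75 [0.4616 0.108  0.1671] [-179.8181   39.7279  138.3078] F [ 0.0047  0.6311 -0.6923] w 0.0913790618977504 g 0.0 [ 38.  10. 122. -52.  53.  24.]
slide [-0.032  -0.0168  0.0367] rot [ 0.0003 -0.0047  0.0041]
slide [-0.0325 -0.0168  0.1567] rot [ 0.0003 -0.0047  0.0041]
```

Emit:
carry_out([
  {"slide":[-0.0325,-0.0165,0.037],"delta_rot":[0,0,0],"jaw":0.0912},
  {"slide":[-0.0325,-0.0165,0.037],"delta_rot":[0,0,0],"jaw":0.0912},
  {"slide":[-0.0325,-0.0165,0.076],"delta_rot":[0,0,0],"jaw":0.0912},
  {"slide":[-0.0325,-0.0165,0.116],"delta_rot":[0,0,0],"jaw":0.0912},
  {"slide":[-0.0325,-0.0165,0.157],"delta_rot":[0,0,0],"jaw":0.0912},
])

```text
time: 2.25
position: [0.5448, 0.0117, 0.0666]
tool_rot: [-179.9, 39.8, 138.3]
ft_force: [1.7, -0.5, 0.8]
width: 0.998
grip_force: 0.0
```

Emit:
carry_out([
  {"slide":[0,0,0],"delta_rot":[0,0,0],"jaw":0.0912},
  {"slide":[0,0,0],"delta_rot":[0,0,0],"jaw":0.0912},
])

```text
time: 2.45
position: [0.5435, 0.0109, 0.0666]
tool_rot: [-179.7, 39.7, 138.3]
ft_force: [0.9, -0.5, 0.4]
width: 0.999
grip_force: 0.0
```

```bash
sed -i 's/^BALL=.*/BALL=[.534,.0203,.082]/' h.py; python3 -c "
from h import *
st();rel(pose(BALL,48,40,0))"
```

```text
t 2.45 [0.5435 0.0109 0.0666] [-179.6529   39.7039  138.3238] F [ 0.8894 -0.4653  0.4243] w 0.09114407399931572 g 0.0 [ 20.  21. 127. -74.  36.  37.]
slide [ 0.0003  0.0006 -0.0014] rot [-0.0024 -0.0052  0.0044]
```

Emit:
carry_out([
  {"slide":[0,0,-0.001],"delta_rot":[0,0,0],"jaw":0.0},
  {"slide":[0,0,-0.001],"delta_rot":[0,0,0],"jaw":0.0},
  {"slide":[0,0,-0.001],"delta_rot":[0,0,0],"jaw":0.0},
  {"slide":[0,0,-0.001],"delta_rot":[0,0,0],"jaw":0.0},
  {"slide":[0,0,-0.001],"delta_rot":[0,0,0],"jaw":0.0},
], force=38)

```text
time: 2.95
position: [0.5431, 0.0107, 0.0683]
tool_rot: [-179.8, 39.8, 138.2]
ft_force: [0.3, -0.6, 0.2]
width: 0.592
grip_force: 0.0
```

```bash
python3 -c "
from h import *
st();s=r.state();R=Ro.from_euler('xyz',s['tool_rot'],degrees=True).as_matrix(); g=s['position']-.019*R[:,2]; print(g)
rel(*[pose(g,48.3+a,39.7,0) for a in (8,16,24,32,40)])
rel(*[pose(g,88.3+a,39.7,0) for a in (8,16,24,32,40)],base=pose(g,88.3,39.7))"
```

```text
t 2.95 [0.5431 0.0107 0.0683] [-179.8007   39.7599  138.1991] F [ 0.3275 -0.5733  0.1949] w 0.05396170069988731 g 0.0 [ 20.  21. 127. -74.  36.  36.]
[0.5341 0.0189 0.0829]
slide [ 0.0001  0.0018 -0.0001] rot [-0.0938  0.0009 -0.1087]
slide [ 0.0004  0.0034 -0.0003] rot [-0.1831  0.0007 -0.2161]
slide [ 0.0008  0.005  -0.0007] rot [-0.2723  0.0005 -0.3235]
slide [ 0.0014  0.0065 -0.0012] rot [-0.3615  0.0003 -0.4309]
slide [ 0.0022  0.0079 -0.0019] rot [-0.4507  0.0001 -0.5383]
slide [ 0.0001  0.0017 -0.0001] rot [-0.0892  0.     -0.1074]
slide [ 0.0004  0.0033 -0.0003] rot [-0.1784  0.     -0.2149]
slide [ 0.0008  0.0049 -0.0007] rot [-0.2676  0.     -0.3223]
slide [ 0.0014  0.0064 -0.0012] rot [-0.3568  0.     -0.4297]
slide [ 0.0022  0.0078 -0.0018] rot [-0.4459  0.     -0.5371]
```

Emit:
carry_out([
  {"slide":[0,0.001,0],"delta_rot":[0,0,0],"jaw":0.0},
  {"slide":[0,0.001,0],"delta_rot":[0,0,0],"jaw":0.0},
  {"slide":[0,0.001,0],"delta_rot":[0,0,0],"jaw":0.0},
])

```text
time: 3.25
position: [0.5442, 0.0118, 0.0681]
tool_rot: [-179.8, 39.7, 138.2]
ft_force: [-2.5, 4.1, 5.3]
width: 0.53
grip_force: 38.0
```

Emit:
carry_out([
  {"slide":[0.0,0.002,0.0],"delta_rot":[-0.094,0,-0.109],"jaw":0.0},
  {"slide":[0.0004,0.0034,-0.0003],"delta_rot":[-0.183,0,-0.216],"jaw":0.0},
  {"slide":[0.0008,0.005,-0.0007],"delta_rot":[-0.272,0,-0.3235],"jaw":0.0},
  {"slide":[0.0014,0.0065,-0.0012],"delta_rot":[-0.3615,0,-0.431],"jaw":0.0},
  {"slide":[0.0022,0.008,-0.002],"delta_rot":[-0.45,0,-0.538],"jaw":0.0},
])

```text
time: 3.75
position: [0.5465, 0.0187, 0.0952]
tool_rot: [-179.9, 35.7, 178.0]
ft_force: [3.6, 99.1, 4.7]
width: 0.524
grip_force: 43.3
```

```bash
python3 -c "
from h import *
st();rel(pose([.534,.020,.083],88.3,39.7))"
```

```text
t 3.75 [0.5465 0.0187 0.0952] [-179.8593   35.7366  178.0123] F [ 3.6086 99.056   4.7404] w 0.04782786696027953 g 43.349761962890625 [  2.  12. 132. -77.   3. -10.]
slide [0.016  0.001  0.0215] rot [-0.0055 -0.0692 -0.0039]
```

Emit:
carry_out([
  {"slide":[0,0,0],"delta_rot":[0,0,0],"jaw":0.0912},
  {"slide":[0,0,0],"delta_rot":[0,0,0],"jaw":0.0912},
  {"slide":[0,0,0],"delta_rot":[0,0,0],"jaw":0.0912},
  {"slide":[0,0,0],"delta_rot":[0,0,0],"jaw":0.0912},
])

```text
time: 4.15
position: [0.5537, 0.019, 0.1012]
tool_rot: [180.0, 36.5, 177.7]
ft_force: [-0.6, 0.5, 1.4]
width: 0.905
grip_force: 0.0
```

```bash
python3 -c "
from h import *
st();rel(pose([.534,.020,.083],88.3,39.7))
rel(pose([.534,.020,.083],88.3,20,.08))
rel(pose([.534,.020,.083],88.3,0,.08))"
```

```text
t 4.15 [0.5537 0.019  0.1012] [179.9976  36.5027 177.7474] F [-0.5554  0.4667  1.4007] w 0.08257499443007996 g 0.0 [  2.  12. 131. -77.   3.  -9.]
slide [0.0256 0.0003 0.0219] rot [-0.0059 -0.0558 -0.0076]
slide [ 0.0093 -0.     -0.0555] rot [-0.0045  0.288  -0.0085]
slide [-0.0096  0.0002 -0.0461] rot [-0.003   0.6371 -0.0093]
```

```bash
python3 -c "
from h import *
st();rel(pose(BALL,68,20,.1),pose(BALL,68,20,.0))"
```

```text
t 4.15 [0.5537 0.019  0.1012] [179.9976  36.5027 177.7474] F [-0.5554  0.4667  1.4007] w 0.08257499443007996 g 0.0 [  2.  12. 131. -77.   3.  -9.]
slide [ 0.003   0.0098 -0.073 ] rot [0.1637 0.2852 0.3047]
slide [ 0.033  -0.0017  0.0217] rot [0.1637 0.2852 0.3047]
```

Emit:
carry_out([
  {"slide":[0,0,-0.045],"delta_rot":[0,0,0],"jaw":0.0912},
  {"slide":[0,0,-0.073],"delta_rot":[0,0,0],"jaw":0.0912},
  {"slide":[0.003,0.01,-0.073],"delta_rot":[0.164,0.285,0.305],"jaw":0.0912},
  {"slide":[0.003,0.01,-0.073],"delta_rot":[0.164,0.285,0.305],"jaw":0.0912},
  {"slide":[0.003,0.01,-0.073],"delta_rot":[0.164,0.285,0.305],"jaw":0.0912},
])

```text
time: 4.65
position: [0.5057, 0.0332, 0.1599]
tool_rot: [179.9, 23.5, 161.4]
ft_force: [0.4, -1.0, -0.7]
width: 1.001
grip_force: 0.0
```

Emit:
carry_out([
  {"slide":[0,0,0],"delta_rot":[0,0,0],"jaw":0.0912},
  {"slide":[0,0,0],"delta_rot":[0,0,0],"jaw":0.0912},
])

```text
time: 4.85
position: [0.508, 0.0306, 0.1576]
tool_rot: [-179.9, 23.8, 161.6]
ft_force: [-0.2, -1.0, -0.4]
width: 0.996
grip_force: 0.0
```

```bash
python3 -c "
from h import *
st();rel(pose(BALL,68,20,.1),pose(BALL,68,20,.0))
w=viewer.snapshot('wrist');np.savez('w2.npz',**{k:w[k] for k in ('color','mtx','T')}); cv2.imwrite('pics/w2.png',w['color'][...,::-1])"
```

```text
t 4.85 [0.508  0.0306 0.1576] [-179.9215   23.7524  161.643 ] F [-0.223  -1.0445 -0.4471] w 0.09081918146873388 g 0.0 [  9.   6. 120. -19.  35. -48.]
slide [-0.0004  0.0001 -0.0004] rot [0.0223 0.0655 0.059 ]
slide [ 0.0062 -0.0019  0.0994] rot [0.0223 0.0655 0.059 ]
```

View pics/w2.png

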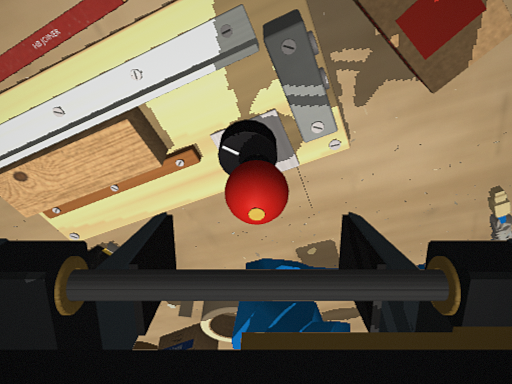

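```bash
cat >> h.py <<'E'
def camang(d,uv,z=.041):
    j=np.load("jig.npz"); R=j["R"]; v=R.T@(onz(d,uv,z)[:2]-np.array(BALL[:2])); a=np.degrees(np.arctan2(v[1],v[0]))%360
    print("nose jig deg",a,"dist",np.linalg.norm(v),"cam",np.radians(218.4-a))
E
python3 -c "
from h import *
d=np.load('w2.npz'); camang(d,(222,147));camang(d,(238,152))
w=cv2.imread('pics/w1.png')
"
```

```text
nose jig deg 125.60003002898853 dist 0.032500385692376905 cam 1.6196650217460171
nose jig deg 117.67008583397127 dist 0.01877027172022839 cam 1.7580686574484796
```

Emit:
carry_out([
  {"slide":[0,0,0],"delta_rot":[0.022,0.0655,0.059],"jaw":0.0912},
  {"slide":[0.002,-0.001,0.035],"delta_rot":[0.022,0.0655,0.059],"jaw":0.0912},
  {"slide":[0.004,-0.002,0.07],"delta_rot":[0.022,0.0655,0.059],"jaw":0.08},
  {"slide":[0.006,-0.002,0.099],"delta_rot":[0.022,0.0655,0.059],"jaw":0.066},
  {"slide":[0.006,-0.002,0.099],"delta_rot":[0.022,0.0655,0.059],"jaw":0.062},
])

```text
time: 5.4
position: [0.5362, 0.0166, 0.0601]
tool_rot: [-179.8, 19.4, 158.0]
ft_force: [-0.9, -0.2, -1.1]
width: 0.769
grip_force: 0.0
```

```bash
python3 -c "
from h import *
st();rel(pose(BALL,68,20,.0))"
```

```text
t 5.4 [0.5362 0.0166 0.0601] [-179.7542   19.4442  157.9631] F [-0.9011 -0.2345 -1.0606] w 0.070110407794906 g 0.0 [  6.  18. 121. -22.  26. -43.]
slide [-0.0042  0.0026 -0.0028] rot [-0.0045 -0.0097 -0.0006]
```

Emit:
carry_out([
  {"slide":[-0.003,0.002,-0.002],"delta_rot":[0,-0.01,0],"jaw":0.0},
  {"slide":[-0.003,0.002,-0.002],"delta_rot":[0,-0.01,0],"jaw":0.0},
  {"slide":[-0.003,0.002,-0.002],"delta_rot":[0,-0.01,0],"jaw":0.0},
  {"slide":[-0.003,0.002,-0.002],"delta_rot":[0,-0.01,0],"jaw":0.0},
  {"slide":[-0.003,0.002,-0.002],"delta_rot":[0,-0.01,0],"jaw":0.0},
], force=40)

```text
time: 5.9
position: [0.5424, 0.018, 0.0693]
tool_rot: [-180.0, 20.6, 158.0]
ft_force: [1.0, -6.4, -0.5]
width: 0.531
grip_force: 40.0
```

```bash
python3 -c "
from h import *
st();rel(pose(BALL,68,20,.0))
rel(*[pose(BALL,68+a,20,0) for a in (8,16,24,32,40)],base=pose(BALL,68,20))"
```

```text
t 5.9 [0.5424 0.018  0.0693] [-179.9655   20.5989  157.9721] F [ 1.0277 -6.3552 -0.543 ] w 0.04838301286352064 g 39.99956488609314 [  7.  17. 120. -22.  26. -43.]
slide [ 0.0038 -0.001   0.0041] rot [-0.0008  0.0105 -0.0005]
slide [ 0.0001  0.0009 -0.    ] rot [-0.0478  0.     -0.1312]
slide [ 0.0002  0.0018 -0.0001] rot [-0.0955 -0.     -0.2624]
slide [ 0.0005  0.0026 -0.0002] rot [-0.1433  0.     -0.3936]
slide [ 0.0009  0.0034 -0.0003] rot [-0.191   0.     -0.5248]
slide [ 0.0014  0.0042 -0.0005] rot [-0.2388  0.     -0.656 ]
```

Emit:
carry_out([
  {"slide":[0,0,0],"delta_rot":[0,0,0],"jaw":0.06},
  {"slide":[0.004,-0.001,0.004],"delta_rot":[0,0.01,0],"jaw":0.06},
  {"slide":[0.004,-0.001,0.004],"delta_rot":[0,0.01,0],"jaw":0.06},
  {"slide":[0.004,-0.001,0.004],"delta_rot":[0,0.01,0],"jaw":0.0},
  {"slide":[0.004,-0.001,0.004],"delta_rot":[0,0.01,0],"jaw":0.0},
])

```text
time: 6.4
position: [0.54, 0.0189, 0.0629]
tool_rot: [179.9, 19.9, 157.9]
ft_force: [-1.2, -1.0, 1.5]
width: 0.532
grip_force: 40.0
```

Emit:
carry_out([
  {"slide":[0,0,0],"delta_rot":[0,0,0],"jaw":0.0},
  {"slide":[0,0,0],"delta_rot":[0,0,0],"jaw":0.0},
])

```text
time: 6.6
position: [0.54, 0.0189, 0.0628]
tool_rot: [179.9, 19.9, 157.9]
ft_force: [-1.4, -0.6, 3.2]
width: 0.536
grip_force: 40.0
```

```bash
python3 -c "
from h import *
st();rel(pose(BALL,68,20,.0))"
```

```text
t 6.6 [0.54   0.0189 0.0628] [179.9361  19.9211 157.8705] F [-1.3634 -0.612   3.1587] w 0.048846800900046186 g 40.00071823596954 [  7.  17. 120. -22.  26. -43.]
slide [-0.0009 -0.0009 -0.0011] rot [ 0.0003 -0.0014 -0.0021]
```

Emit:
carry_out([
  {"slide":[0,0.001,0],"delta_rot":[-0.048,0,-0.131],"jaw":0.0},
  {"slide":[0.0002,0.002,0],"delta_rot":[-0.0955,0,-0.2625],"jaw":0.0},
  {"slide":[0.0005,0.0026,0],"delta_rot":[-0.143,0,-0.394],"jaw":0.0},
  {"slide":[0.001,0.0034,0],"delta_rot":[-0.191,0,-0.525],"jaw":0.0},
  {"slide":[0.0014,0.0042,-0.0005],"delta_rot":[-0.239,0,-0.656],"jaw":0.0},
])

```text
time: 7.1
position: [0.5403, 0.0227, 0.0628]
tool_rot: [179.9, 19.8, -171.6]
ft_force: [-1.6, -3.1, 0.1]
width: 0.532
grip_force: 40.0
```

```bash
python3 -c "
from h import *
st();rel(pose(BALL,108,20,.0))"
```

```text
t 7.1 [0.5403 0.0227 0.0628] [ 179.8774   19.7984 -171.6479] F [-1.5891 -3.0871  0.0569] w 0.04852429314665117 g 40.00065207481384 [  -1.   17.  122.    9.   22. -107.]
slide [-0.0002 -0.0003 -0.0013] rot [-0.0552 -0.0033 -0.1583]
```

Emit:
carry_out([
  {"slide":[0,0.001,0],"delta_rot":[-0.048,0,-0.131],"jaw":0.0},
  {"slide":[0.0002,0.002,0],"delta_rot":[-0.105,0,-0.29],"jaw":0.0},
  {"slide":[0.0002,0.002,0],"delta_rot":[-0.105,0,-0.29],"jaw":0.0},
  {"slide":[0.0002,0.002,0],"delta_rot":[-0.105,0,-0.29],"jaw":0.0},
])

```text
time: 7.5
position: [0.5397, 0.0247, 0.0628]
tool_rot: [179.8, 19.8, -154.2]
ft_force: [-1.9, 1.7, 5.2]
width: 0.528
grip_force: 40.0
```

```bash
python3 -c "
from h import *
st();rel(pose(BALL,116,20,.0))
rel(pose(BALL,108,20,.04),pose(BALL,68,20,.06),base=pose(BALL,116,20))
w=viewer.snapshot('wrist');cv2.imwrite('pics/w3.png',w['color'][...,::-1])"
```

```text
t 7.5 [0.5397 0.0247 0.0628] [ 179.7655   19.7917 -154.1783] F [-1.9269  1.7484  5.2092] w 0.04813054382307904 g 40.00051975250244 [  -5.   17.  120.   23.   27. -140.]
slide [ 0.     -0.0014 -0.0015] rot [ 0.003  -0.0036 -0.0029]
slide [-0.0001  0.001  -0.04  ] rot [0.0478 0.     0.1312]
slide [-0.0044  0.0104 -0.0584] rot [0.2865 0.     0.7872]
```

View pics/w3.png

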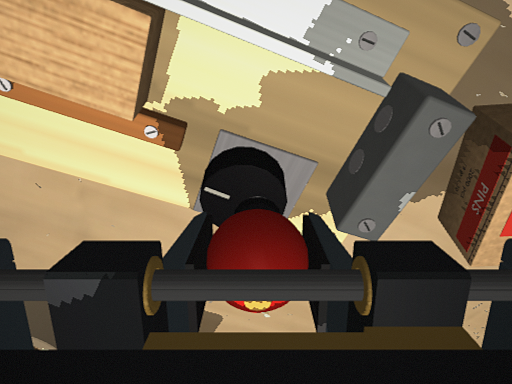

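```bash
python3 -c "
from h import *
w=viewer.snapshot('wrist');camang(w,(205,188));camang(w,(228,197))"
```

```text
nose jig deg 173.15319235369685 dist 0.031461715078373094 cam 0.789705769444536
nose jig deg 172.2466550975101 dist 0.01728719471719645 cam 0.8055278293569903
```

Emit:
carry_out([
  {"slide":[0,0,0],"delta_rot":[0,0,0],"jaw":0.075},
  {"slide":[0,0,0],"delta_rot":[0,0,0],"jaw":0.075},
  {"slide":[0,0,0],"delta_rot":[0,0,0],"jaw":0.075},
  {"slide":[0,0,-0.03],"delta_rot":[0,0,0],"jaw":0.075},
  {"slide":[0,0,-0.06],"delta_rot":[0,0,0],"jaw":0.075},
])

```text
time: 8.1
position: [0.5202, 0.0159, 0.1181]
tool_rot: [179.7, 19.6, -154.2]
ft_force: [1.7, -0.0, -0.2]
width: 0.821
grip_force: 0.0
```

Emit:
carry_out([
  {"slide":[-0.001,0.006,0],"delta_rot":[0.143,0,0.394],"jaw":0.075},
  {"slide":[-0.004,0.01,0.002],"delta_rot":[0.31,0,0.85],"jaw":0.075},
  {"slide":[-0.004,0.01,0.002],"delta_rot":[0.31,0,0.85],"jaw":0.075},
  {"slide":[-0.004,0.01,0.002],"delta_rot":[0.31,0,0.85],"jaw":0.075},
  {"slide":[-0.004,0.01,0.002],"delta_rot":[0.31,0,0.85],"jaw":0.075},
])

```text
time: 8.6
position: [0.5202, 0.027, 0.1177]
tool_rot: [-180.0, 19.3, 172.5]
ft_force: [0.0, 0.6, -0.1]
width: 0.823
grip_force: 0.0
```

Emit:
carry_out([
  {"slide":[0,0,0],"delta_rot":[0.05,0,0.13],"jaw":0.075},
  {"slide":[0,0,0],"delta_rot":[0.05,0,0.13],"jaw":0.075},
  {"slide":[0,0,0],"delta_rot":[0.05,0,0.13],"jaw":0.075},
])

```text
time: 8.9
position: [0.5204, 0.0274, 0.1176]
tool_rot: [-179.7, 19.3, 165.0]
ft_force: [-0.1, 1.4, 0.0]
width: 0.82
grip_force: 0.0
```

```bash
python3 -c "
from h import *
st();rel(pose(BALL,66,20,.06),pose(BALL,66,20))"
```

```text
t 8.9 [0.5204 0.0274 0.1176] [-179.6879   19.3465  164.9583] F [-0.0796  1.3677  0.0244] w 0.07475255672767007 g 0.0 [  6.  11. 119. -13.  33. -58.]
slide [-0.002  -0.0012 -0.0024] rot [ 0.0472 -0.011   0.1473]
slide [-0.0025 -0.0041  0.0575] rot [ 0.0472 -0.011   0.1473]
```

```bash
python3 -c "
from h import *
rel(pose(BALL,75,20))"
```

```text
slide [-0.0025 -0.0031  0.0576] rot [-0.0057 -0.0114 -0.0007]
```

Emit:
carry_out([
  {"slide":[-0.002,-0.002,0.03],"delta_rot":[0,-0.01,0],"jaw":0.075},
  {"slide":[-0.0025,-0.003,0.0575],"delta_rot":[0,-0.01,0],"jaw":0.065},
  {"slide":[-0.0025,-0.003,0.0575],"delta_rot":[0,-0.01,0],"jaw":0.06},
  {"slide":[-0.0025,-0.003,0.0575],"delta_rot":[0,-0.01,0],"jaw":0.058},
])

```text
time: 9.3
position: [0.54, 0.0178, 0.0643]
tool_rot: [-179.7, 19.9, 164.9]
ft_force: [-0.0, -0.1, 0.4]
width: 0.639
grip_force: 0.0
```

Emit:
carry_out([
  {"slide":[0,0,0],"delta_rot":[0,0,0],"jaw":0.0},
  {"slide":[0,0,0],"delta_rot":[0,0,0],"jaw":0.0},
  {"slide":[0,0,0],"delta_rot":[0,0,0],"jaw":0.0},
])

```text
time: 9.6
position: [0.5411, 0.0193, 0.0657]
tool_rot: [-179.8, 20.1, 164.9]
ft_force: [2.0, 5.7, -3.8]
width: 0.531
grip_force: 40.0
```

```bash
python3 -c "
from h import *
st();rel(pose(BALL,75,20))"
```

```text
t 9.6 [0.5411 0.0193 0.0657] [-179.8474   20.1045  164.8846] F [ 1.9869  5.6707 -3.8428] w 0.04844490178946372 g 39.999080300331116 [  5.  17. 121. -17.  24. -55.]
slide [ 0.0011 -0.0009  0.0012] rot [-0.0034  0.0018 -0.0019]
```

Within 2 mm of centre; turn.

Emit:
carry_out([
  {"slide":[0.001,0,0.001],"delta_rot":[-0.048,0,-0.131],"jaw":0.0},
  {"slide":[0.001,0.001,0.001],"delta_rot":[-0.0955,0,-0.2625],"jaw":0.0},
  {"slide":[0.001,0.002,0.001],"delta_rot":[-0.143,0,-0.394],"jaw":0.0},
  {"slide":[0.0015,0.0025,0.001],"delta_rot":[-0.191,0,-0.525],"jaw":0.0},
  {"slide":[0.002,0.003,0],"delta_rot":[-0.22,0,-0.605],"jaw":0.0},
])

```text
time: 10.1
position: [0.541, 0.0233, 0.0657]
tool_rot: [-179.9, 19.9, -165.4]
ft_force: [6.9, 13.7, -9.7]
width: 0.536
grip_force: 40.0
```

Emit:
carry_out([
  {"slide":[0,0,0],"delta_rot":[0,0,0],"jaw":0.0},
])

```text
time: 10.2
position: [0.541, 0.0232, 0.0656]
tool_rot: [-179.9, 19.9, -165.6]
ft_force: [4.7, 18.2, -1.7]
width: 0.533
grip_force: 40.0
```

```bash
python3 -c "
from h import *
st();rel(pose(BALL,115,20))
w=viewer.snapshot('wrist');m=mask(w['color'],(0,0,150),(180,70,255),(190,150,262,215))
cv2.imwrite('pics/w4.png',w['color'][...,::-1])"
```

```text
t 10.2 [0.541  0.0232 0.0656] [-179.9328   19.8637 -165.5821] F [ 4.7055 18.1916 -1.7042] w 0.048646238177829156 g 39.9972528219223 [  -2.   17.  121.   14.   24. -118.]
slide [0.0016 0.0001 0.001 ] rot [-0.0641 -0.0025 -0.1736]
```

View pics/w4.png

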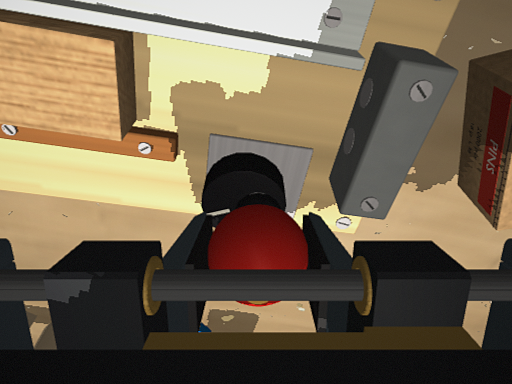

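Emit:
carry_out([
  {"slide":[0,0,0],"delta_rot":[0,0,0],"jaw":0.08},
  {"slide":[0,0,0],"delta_rot":[0,0,0],"jaw":0.08},
  {"slide":[0,0,0],"delta_rot":[0,0,0],"jaw":0.08},
  {"slide":[0,0,-0.04],"delta_rot":[0,0,0],"jaw":0.08},
  {"slide":[0,0,-0.08],"delta_rot":[0,0,0],"jaw":0.06},
])

```text
time: 10.75
position: [0.5118, 0.0143, 0.1385]
tool_rot: [-179.8, 19.4, -165.6]
ft_force: [0.2, -0.3, -0.3]
width: 0.817
grip_force: 0.0
```

Emit:
carry_out([
  {"slide":[0,0,0],"delta_rot":[0,0,0],"jaw":0.0},
  {"slide":[0,0,0],"delta_rot":[0,0,0],"jaw":0.0},
])

```text
time: 10.95
position: [0.5131, 0.0143, 0.1396]
tool_rot: [-179.7, 19.7, -165.6]
ft_force: [-0.4, 0.1, -0.9]
width: 0.648
grip_force: 0.0
```

```bash
cat >> h.py <<'E'
def push(x,y,z,psi=95,tilt=20):
    j=np.load("jig.npz"); p,Q=pose([0,0,0],psi,tilt); w=j["R"]@[x,y]+j["o"]; return np.array([*w,z]),Q
def tcpjig():
    j=np.load("jig.npz"); p=r.state()["position"]; print("tcp jig",j["R"].T@(p[:2]-j["o"]),p[2])
E
python3 -c "
from h import *
st();rel(push(-.195,.008,.12),push(-.195,.008,.026)); print(push(-.195,.008,.12)[0])
w=viewer.snapshot('wrist'); cv2.imwrite('pics/w5.png',w['color'][...,::-1])
t=viewer.snapshot('top')
f=mask(t['color'],(0,0,0),(180,255,45),(300,140,410,190));c=cv2.findContours(f,cv2.RETR_EXTERNAL,cv2.CHAIN_APPROX_SIMPLE)[0];print([cv2.boundingRect(k) for k in c if cv2.contourArea(k)>30], onz(t,(352,165),.06),onz(t,(385,155),.0))"
```

```text
t 10.95 [0.5131 0.0143 0.1396] [-179.7215   19.6683 -165.5803] F [-0.3676  0.096  -0.9341] w 0.05908210957143176 g 0.0 [  -3.    8.  119.   10.   35. -115.]
slide [ 0.0787 -0.2625 -0.006 ] rot [ 0.0509 -0.0054  0.1547]
slide [ 0.1104 -0.262   0.0825] rot [ 0.0509 -0.0054  0.1547]
[ 0.5043 -0.2589  0.12  ]
[(355, 157, 16, 16)] [ 0.6288 -0.1865  0.06  ] [ 0.6674 -0.2918  0.    ]
```

Emit:
carry_out([
  {"slide":[0.079,-0.2625,-0.006],"delta_rot":[0.051,-0.005,0.155],"jaw":0.0},
  {"slide":[0.079,-0.2625,-0.006],"delta_rot":[0.051,-0.005,0.155],"jaw":0.0},
  {"slide":[0.079,-0.2625,-0.006],"delta_rot":[0.051,-0.005,0.155],"jaw":0.0},
  {"slide":[0.079,-0.2625,-0.006],"delta_rot":[0.051,-0.005,0.155],"jaw":0.0},
  {"slide":[0.079,-0.2625,-0.006],"delta_rot":[0.051,-0.005,0.155],"jaw":0.0},
])

```text
time: 11.55
position: [0.5038, -0.2362, 0.1187]
tool_rot: [179.9, 19.7, -175.1]
ft_force: [0.9, 0.3, -0.0]
width: 0.122
grip_force: 0.0
```

Emit:
carry_out([
  {"slide":[0,0,0],"delta_rot":[0,0,0],"jaw":0.0},
  {"slide":[0,0,0],"delta_rot":[0,0,0],"jaw":0.0},
])

```text
time: 11.75
position: [0.5037, -0.2352, 0.1185]
tool_rot: [179.8, 19.7, -175.2]
ft_force: [-0.2, -0.2, -0.5]
width: 0.006
grip_force: 0.0
```

```bash
python3 -c "
from h import *
st();tcpjig();rel(push(-.195,.008,.12),push(-.195,.008,.026))"
```

```text
t 11.75 [ 0.5037 -0.2352  0.1185] [ 179.8038   19.6606 -175.2138] F [-0.1681 -0.2328 -0.5021] w 0.0005789506455742804 g 0.0 [ -34.   15.  114.   20.   38. -143.]
tcp jig [-0.1713  0.0065] 0.11854521938004653
slide [ 0.0009 -0.0237 -0.0019] rot [ 0.0022 -0.0059 -0.0035]
slide [ 0.0325 -0.024   0.0866] rot [ 0.0022 -0.0059 -0.0035]
```

```bash
python3 -c "
from h import *
rel(push(-.195,.008,.12,95,5),push(-.195,.008,.026,95,5))"
```

```text
slide [ 0.0009 -0.0237 -0.0019] rot [ 0.0026  0.2559 -0.0032]
slide [ 0.0325 -0.024   0.0866] rot [ 0.0026  0.2559 -0.0032]
```

Emit:
carry_out([
  {"slide":[0.001,-0.008,-0.002],"delta_rot":[0,0.13,0],"jaw":0.0},
  {"slide":[0.001,-0.024,-0.002],"delta_rot":[0,0.256,0],"jaw":0.0},
  {"slide":[0.001,-0.024,-0.002],"delta_rot":[0,0.256,0],"jaw":0.0},
  {"slide":[0.017,-0.024,0.042],"delta_rot":[0,0.256,0],"jaw":0.0},
  {"slide":[0.0325,-0.024,0.0866],"delta_rot":[0,0.256,0],"jaw":0.0},
])

```text
time: 12.25
position: [0.5061, -0.2567, 0.0277]
tool_rot: [-180.0, 5.4, -174.9]
ft_force: [0.3, 0.1, -1.6]
width: -0.002
grip_force: 0.0
```

Emit:
carry_out([
  {"slide":[0,0,0],"delta_rot":[0,0,0],"jaw":0.0},
  {"slide":[0,0,0],"delta_rot":[0,0,0],"jaw":0.0},
])

```text
time: 12.45
position: [0.5049, -0.257, 0.0279]
tool_rot: [179.9, 5.1, -174.9]
ft_force: [-0.7, -0.2, 1.1]
width: 0.005
grip_force: 0.0
```

```bash
python3 -c "
from h import *
st();tcpjig();rel(push(-.195,.008,.026,95,5),push(-.06,.008,.026,95,5))"
```

```text
t 12.45 [ 0.5049 -0.257   0.0279] [ 179.874     5.0935 -174.943 ] F [-0.7387 -0.2495  1.0563] w 0.0004963608602602796 g 0.0 [ -30.   26.  108.    5.   42. -128.]
tcp jig [-0.1932  0.0072] 0.027868184638163138
slide [ 0.001  -0.0018  0.0018] rot [0.0023 0.0016 0.001 ]
slide [0.0007 0.1332 0.0021] rot [0.0023 0.0016 0.001 ]
```

Emit:
carry_out([
  {"slide":[0,0.015,0],"delta_rot":[0,0,0],"jaw":0.0},
  {"slide":[0,0.03,0],"delta_rot":[0,0,0],"jaw":0.0},
  {"slide":[0,0.045,0],"delta_rot":[0,0,0],"jaw":0.0},
  {"slide":[0,0.06,0],"delta_rot":[0,0,0],"jaw":0.0},
  {"slide":[0,0.075,0],"delta_rot":[0,0,0],"jaw":0.0},
])

```text
time: 12.95
position: [0.4994, -0.1826, 0.029]
tool_rot: [-180.0, 5.3, -175.0]
ft_force: [0.0, -1.9, 0.9]
width: 0.005
grip_force: 0.7
```

```bash
python3 -c "
from h import *
st();tcpjig();rel(push(-.06,.008,.026,95,5))"
```

```text
t 12.95 [ 0.4994 -0.1826  0.029 ] [-179.9725    5.2611 -174.9631] F [ 0.0247 -1.9268  0.8677] w 0.0004338325780466214 g 0.7158488569257315 [ -23.   23.  113.    4.   39. -121.]
tcp jig [-0.1185  0.0063] 0.028956643687666227
slide [0.0018 0.0585 0.0028] rot [-0.0004  0.0046  0.0006]
```

Emit:
carry_out([
  {"slide":[0,0.012,0],"delta_rot":[0,0,0],"jaw":0.0},
  {"slide":[0,0.024,0],"delta_rot":[0,0,0],"jaw":0.0},
  {"slide":[0,0.036,0],"delta_rot":[0,0,0],"jaw":0.0},
  {"slide":[0,0.048,0],"delta_rot":[0,0,0],"jaw":0.0},
  {"slide":[0,0.058,0],"delta_rot":[0,0,0],"jaw":0.0},
])

```text
time: 13.45
position: [0.4939, -0.1251, 0.028]
tool_rot: [180.0, 5.2, -175.0]
ft_force: [1.3, -1.8, 0.7]
width: 0.003
grip_force: 0.7
```

Emit:
carry_out([
  {"slide":[0,0.003,0],"delta_rot":[0,0,0],"jaw":0.0},
  {"slide":[0,0.006,0],"delta_rot":[0,0,0],"jaw":0.0},
  {"slide":[0,0.006,0],"delta_rot":[0,0,0],"jaw":0.0},
])

```text
time: 13.75
position: [0.4933, -0.1198, 0.0279]
tool_rot: [179.9, 5.1, -175.0]
ft_force: [-0.5, 0.6, -0.4]
width: 0.008
grip_force: 0.0
```

```bash
python3 -c "
from h import *
st();tcpjig()"
```

```text
t 13.75 [ 0.4933 -0.1198  0.0279] [ 179.9471    5.1324 -174.998 ] F [-0.4969  0.5971 -0.3703] w 0.0007389105998967177 g 0.0 [ -16.   22.  116.    3.   37. -114.]
tcp jig [-0.0554  0.007 ] 0.027922210039842552
```

Creep 1.5 mm per row and watch the force.

Emit:
carry_out([
  {"slide":[0,0.0015,0],"delta_rot":[0,0,0],"jaw":0.0},
  {"slide":[0,0.003,0],"delta_rot":[0,0,0],"jaw":0.0},
  {"slide":[0,0.0045,0],"delta_rot":[0,0,0],"jaw":0.0},
  {"slide":[0,0.006,0],"delta_rot":[0,0,0],"jaw":0.0},
])

```text
time: 14.15
position: [0.493, -0.1142, 0.0281]
tool_rot: [180.0, 5.2, -175.0]
ft_force: [0.2, -0.4, 0.2]
width: 0.005
grip_force: 0.2
```

Emit:
carry_out([
  {"slide":[0,0.0015,0],"delta_rot":[0,0,0],"jaw":0.0},
  {"slide":[0,0.002,0],"delta_rot":[0,0,0],"jaw":0.0},
])

```text
time: 14.35
position: [0.4928, -0.1121, 0.0281]
tool_rot: [180.0, 5.2, -175.0]
ft_force: [-0.5, -0.9, 0.6]
width: 0.003
grip_force: 0.2
```

```bash
python3 -c "
from h import *
st();tcpjig()"
```

```text
t 14.35 [ 0.4928 -0.1121  0.0281] [ 179.9739    5.1692 -174.997 ] F [-0.464  -0.9302  0.5715] w 0.0002988689066620133 g 0.2211159966464038 [ -15.   22.  117.    3.   37. -113.]
tcp jig [-0.0477  0.0068] 0.028117246455972925
```

Emit:
carry_out([
  {"slide":[0,0.001,0],"delta_rot":[0,0,0],"jaw":0.0},
  {"slide":[0,0.002,0],"delta_rot":[0,0,0],"jaw":0.0},
  {"slide":[0,0.003,0],"delta_rot":[0,0,0],"jaw":0.0},
])

```text
time: 14.65
position: [0.4926, -0.1091, 0.0281]
tool_rot: [180.0, 5.2, -175.0]
ft_force: [0.6, -0.5, -0.4]
width: 0.002
grip_force: 0.2
```

Emit:
carry_out([
  {"slide":[0,0.001,0],"delta_rot":[0,0,0],"jaw":0.0},
  {"slide":[0,0.0015,0],"delta_rot":[0,0,0],"jaw":0.0},
])

```text
time: 14.85
position: [0.4928, -0.1079, 0.0283]
tool_rot: [-180.0, 5.2, -175.0]
ft_force: [0.8, -2.4, -1.4]
width: 0.004
grip_force: 1.3
```

```bash
python3 -c "
from h import *
st();tcpjig()
t=viewer.snapshot('top');s=viewer.snapshot('side')
c=np.hstack([cv2.resize(t['color'][165:265,230:380],(400,267),interpolation=2),cv2.resize(s['color'][180:280,200:350],(400,267),interpolation=2)])
cv2.imwrite('pics/ts2.png',c[...,::-1])"
```

```text
t 14.85 [ 0.4928 -0.1079  0.0283] [-179.9821    5.2149 -174.9762] F [ 0.7602 -2.3635 -1.3613] w 0.00036132979207601065 g 1.2733941691112705 [ -15.   22.  117.    3.   37. -112.]
tcp jig [-0.0435  0.0065] 0.028250469909743652
```

View pics/ts2.png

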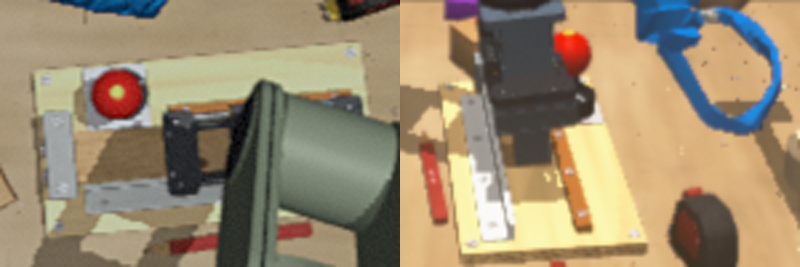

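Emit:
carry_out([
  {"slide":[0,0.001,0],"delta_rot":[0,0,0],"jaw":0.0},
  {"slide":[0,0.002,0],"delta_rot":[0,0,0],"jaw":0.0},
])

```text
time: 15.15
position: [0.4939, -0.1075, 0.0287]
tool_rot: [-179.8, 5.4, -174.9]
ft_force: [1.4, -11.8, -0.6]
width: 0.002
grip_force: 5.7
```

Emit:
carry_out([
  {"slide":[0,0.0005,0],"delta_rot":[0,0,0],"jaw":0.0},
  {"slide":[0,0.001,0],"delta_rot":[0,0,0],"jaw":0.0},
])

```text
time: 15.35
position: [0.4941, -0.1074, 0.0289]
tool_rot: [-179.7, 5.4, -174.8]
ft_force: [0.5, -14.0, -0.4]
width: 0.008
grip_force: 7.0
```

```bash
python3 -c "
from h import *
st();tcpjig()"
```

```text
t 15.35 [ 0.4941 -0.1074  0.0289] [-179.7041    5.3945 -174.834 ] F [  0.4908 -14.0498  -0.386 ] w 0.0006995933494610324 g 7.0302762219216675 [ -15.   21.  117.    3.   37. -112.]
tcp jig [-0.0432  0.0051] 0.028899933221697788
```

Emit:
carry_out([
  {"slide":[0,-0.015,0],"delta_rot":[0,0,0],"jaw":0.0},
  {"slide":[0,-0.02,-0.04],"delta_rot":[0,0,0],"jaw":0.0},
  {"slide":[0,-0.02,-0.08],"delta_rot":[0,0,0],"jaw":0.02},
  {"slide":[0,-0.02,-0.12],"delta_rot":[0,0,0],"jaw":0.08},
  {"slide":[0,-0.02,-0.12],"delta_rot":[0,0,0],"jaw":0.08},
])

```text
time: 15.85
position: [0.4861, -0.1264, 0.153]
tool_rot: [-179.8, 5.8, -175.0]
ft_force: [1.6, -1.1, 0.5]
width: 0.236
grip_force: 0.0
```

```bash
python3 -c "
from h import *
st();rel(pose(BALL,112,20,.09))"
```

```text
t 15.85 [ 0.4861 -0.1264  0.153 ] [-179.8229    5.7529 -175.0083] F [ 1.6479 -1.084   0.5359] w 0.021491512071252734 g 0.0 [ -17.   12.  108.    2.   54. -114.]
slide [-0.0367  0.1349  0.0076] rot [-0.0694 -0.2473 -0.2898]
```

Emit:
carry_out([
  {"slide":[-0.036,0.135,0.003],"delta_rot":[-0.07,-0.247,-0.29],"jaw":0.08},
  {"slide":[-0.036,0.135,0.003],"delta_rot":[-0.07,-0.247,-0.29],"jaw":0.08},
  {"slide":[-0.036,0.135,0.003],"delta_rot":[-0.07,-0.247,-0.29],"jaw":0.08},
  {"slide":[-0.036,0.135,0.003],"delta_rot":[-0.07,-0.247,-0.29],"jaw":0.08},
  {"slide":[-0.036,0.135,0.003],"delta_rot":[-0.07,-0.247,-0.29],"jaw":0.08},
])

```text
time: 16.35
position: [0.5067, 0.0126, 0.1473]
tool_rot: [179.5, 19.4, -158.0]
ft_force: [0.3, 0.4, 0.7]
width: 0.677
grip_force: 0.0
```

Emit:
carry_out([
  {"slide":[0,0,0],"delta_rot":[0,0,0],"jaw":0.08},
  {"slide":[0,0,0],"delta_rot":[0,0,0],"jaw":0.08},
  {"slide":[0,0,0],"delta_rot":[0,0,0],"jaw":0.08},
])

```text
time: 16.65
position: [0.5077, 0.0113, 0.1479]
tool_rot: [179.6, 19.5, -158.2]
ft_force: [0.5, -0.0, -0.3]
width: 0.876
grip_force: 0.0
```

```bash
python3 -c "
from h import *
st();rel(pose(BALL,112,20,.09),pose(BALL,112,20,.0))"
```

```text
t 16.65 [0.5077 0.0113 0.1479] [ 179.5817   19.484  -158.1675] F [ 0.4997 -0.0233 -0.3214] w 0.07993375168973554 g 0.0 [  -6.    8.  118.   15.   38. -129.]
slide [-0.0036 -0.0015  0.0004] rot [ 0.0063 -0.009  -0.0028]
slide [-0.0044 -0.0021  0.0904] rot [ 0.0063 -0.009  -0.0028]
```

Emit:
carry_out([
  {"slide":[-0.004,-0.002,0.03],"delta_rot":[0.006,-0.009,0],"jaw":0.08},
  {"slide":[-0.0044,-0.002,0.06],"delta_rot":[0.006,-0.009,0],"jaw":0.08},
  {"slide":[-0.0044,-0.002,0.0905],"delta_rot":[0.006,-0.009,0],"jaw":0.066},
  {"slide":[-0.0044,-0.002,0.0905],"delta_rot":[0.006,-0.009,0],"jaw":0.06},
  {"slide":[-0.0044,-0.002,0.0905],"delta_rot":[0.006,-0.009,0],"jaw":0.06},
])

```text
time: 17.15
position: [0.5397, 0.0233, 0.064]
tool_rot: [179.9, 20.0, -158.1]
ft_force: [0.0, 0.7, -0.0]
width: 0.667
grip_force: 0.0
```

Emit:
carry_out([
  {"slide":[0,0,0],"delta_rot":[0,0,0],"jaw":0.0},
  {"slide":[0,0,0],"delta_rot":[0,0,0],"jaw":0.0},
  {"slide":[0,0,0],"delta_rot":[0,0,0],"jaw":0.0},
  {"slide":[0,0,0],"delta_rot":[0,0,0],"jaw":0.0},
], force=40)

```text
time: 17.55
position: [0.54, 0.0242, 0.0656]
tool_rot: [179.9, 20.1, -158.1]
ft_force: [-0.8, 5.0, 4.3]
width: 0.532
grip_force: 40.0
```

```bash
python3 -c "
from h import *
st();rel(pose(BALL,112,20,.0))
rel(*[pose(BALL,112-a,20,0) for a in (8,16,24,32,40,46)],base=pose(BALL,112,20))"
```

```text
t 17.55 [0.54   0.0242 0.0656] [ 179.887    20.1286 -158.1441] F [-0.7807  4.9816  4.2689] w 0.048531815843810694 g 40.00082194805145 [  -4.   17.  121.   21.   25. -133.]
slide [ 0.001  -0.0013  0.0012] rot [ 0.0011  0.0022 -0.0024]
slide [ 0.0001 -0.0009 -0.    ] rot [0.0478 0.     0.1312]
slide [ 0.0002 -0.0018 -0.0001] rot [ 0.0955 -0.      0.2624]
slide [ 0.0005 -0.0026 -0.0002] rot [0.1433 0.     0.3936]
slide [ 0.0009 -0.0034 -0.0003] rot [0.191  0.     0.5248]
slide [ 0.0014 -0.0042 -0.0005] rot [ 0.2388 -0.      0.656 ]
slide [ 0.0019 -0.0047 -0.0007] rot [ 0.2746 -0.      0.7544]
```

Emit:
carry_out([
  {"slide":[0.001,-0.001,0.001],"delta_rot":[0.036,0,0.098],"jaw":0.0},
  {"slide":[0.001,-0.002,0.001],"delta_rot":[0.0716,0,0.197],"jaw":0.0},
  {"slide":[0.001,-0.003,0.001],"delta_rot":[0.107,0,0.295],"jaw":0.0},
  {"slide":[0.0015,-0.0035,0.001],"delta_rot":[0.143,0,0.394],"jaw":0.0},
  {"slide":[0.0015,-0.004,0.001],"delta_rot":[0.179,0,0.492],"jaw":0.0},
])

```text
time: 18.05
position: [0.5407, 0.0205, 0.0655]
tool_rot: [179.8, 20.2, 172.7]
ft_force: [-10.5, 9.2, 16.1]
width: 0.531
grip_force: 40.0
```

Emit:
carry_out([
  {"slide":[0,-0.001,0],"delta_rot":[0.036,0,0.098],"jaw":0.0},
  {"slide":[0,-0.001,0],"delta_rot":[0.0716,0,0.197],"jaw":0.0},
  {"slide":[0,-0.002,0],"delta_rot":[0.096,0,0.262],"jaw":0.0},
  {"slide":[0,-0.002,0],"delta_rot":[0.096,0,0.262],"jaw":0.0},
])

```text
time: 18.45
position: [0.5401, 0.0186, 0.0655]
tool_rot: [179.9, 20.1, 156.9]
ft_force: [-10.9, 6.8, 20.3]
width: 0.531
grip_force: 40.0
```

```bash
python3 -c "
from h import *
st();rel(pose(BALL,66,20,.0))"
```

```text
t 18.45 [0.5401 0.0186 0.0655] [179.868   20.1083 156.9058] F [-10.935    6.8015  20.3242] w 0.048433443143418686 g 40.00548720359802 [  7.  17. 120. -22.  26. -42.]
slide [ 0.0003 -0.001   0.0013] rot [0.0077 0.0019 0.0149]
```

Emit:
carry_out([
  {"slide":[0,0,0],"delta_rot":[0,0,0],"jaw":0.075},
  {"slide":[0,0,0],"delta_rot":[0,0,0],"jaw":0.075},
  {"slide":[0,0,0],"delta_rot":[0,0,0],"jaw":0.075},
  {"slide":[0,0,-0.03],"delta_rot":[0,0,0],"jaw":0.075},
  {"slide":[0,0,-0.06],"delta_rot":[0,0,0],"jaw":0.075},
])

```text
time: 18.95
position: [0.5202, 0.0251, 0.1185]
tool_rot: [-179.9, 19.8, 157.0]
ft_force: [0.8, -1.0, 0.8]
width: 0.824
grip_force: 0.0
```

Emit:
carry_out([
  {"slide":[0,-0.006,0],"delta_rot":[-0.143,0,-0.394],"jaw":0.075},
  {"slide":[-0.003,-0.01,0.002],"delta_rot":[-0.25,0,-0.7],"jaw":0.075},
  {"slide":[-0.003,-0.01,0.002],"delta_rot":[-0.25,0,-0.7],"jaw":0.075},
  {"slide":[-0.003,-0.01,0.002],"delta_rot":[-0.25,0,-0.7],"jaw":0.075},
  {"slide":[-0.003,-0.01,0.002],"delta_rot":[-0.25,0,-0.7],"jaw":0.075},
])

```text
time: 19.45
position: [0.5198, 0.0145, 0.1177]
tool_rot: [-179.9, 19.6, -169.7]
ft_force: [-0.7, 0.0, -1.2]
width: 0.824
grip_force: 0.0
```

Emit:
carry_out([
  {"slide":[0,0,0],"delta_rot":[0,0,0],"jaw":0.075},
  {"slide":[0,0,0],"delta_rot":[0,0,0],"jaw":0.075},
])

```text
time: 19.65
position: [0.5199, 0.0144, 0.1176]
tool_rot: [-179.9, 19.6, -170.1]
ft_force: [-0.8, -1.2, 0.7]
width: 0.821
grip_force: 0.0
```

```bash
python3 -c "
from h import *
st();rel(pose(BALL,100,20,.0));rel(pose(BALL,106,20,.0))
w=viewer.snapshot('wrist');np.savez('w6.npz',**{k:w[k] for k in ('color','mtx','T')}); cv2.imwrite('pics/w6.png',w['color'][...,::-1])"
```

```text
t 19.65 [0.5199 0.0144 0.1176] [-179.9378   19.5884 -170.1379] F [-0.7509 -1.2019  0.7266] w 0.0748583619682678 g 0.0 [  -2.   10.  120.    8.   31. -108.]
slide [-0.0022  0.0035  0.0575] rot [-0.0019 -0.0072 -0.0023]
slide [-0.0022  0.0042  0.0575] rot [-0.0374 -0.0072 -0.1008]
```

View pics/w6.png

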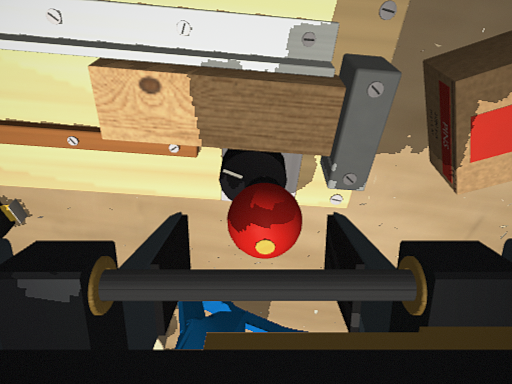

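Emit:
carry_out([
  {"slide":[-0.001,0.002,0.01],"delta_rot":[-0.037,-0.007,-0.1],"jaw":0.075},
  {"slide":[-0.002,0.004,0.035],"delta_rot":[-0.037,-0.007,-0.1],"jaw":0.075},
  {"slide":[-0.002,0.004,0.0575],"delta_rot":[-0.037,-0.007,-0.1],"jaw":0.065},
  {"slide":[-0.002,0.004,0.0575],"delta_rot":[-0.037,-0.007,-0.1],"jaw":0.06},
  {"slide":[-0.002,0.004,0.0575],"delta_rot":[-0.037,-0.007,-0.1],"jaw":0.06},
])

```text
time: 20.2
position: [0.5399, 0.023, 0.0642]
tool_rot: [180.0, 20.0, -163.8]
ft_force: [-0.3, -0.1, 0.4]
width: 0.66
grip_force: 0.0
```

Emit:
carry_out([
  {"slide":[0,0,0],"delta_rot":[0,0,0],"jaw":0.0},
  {"slide":[0,0,0],"delta_rot":[0,0,0],"jaw":0.0},
  {"slide":[0,0,0],"delta_rot":[0,0,0],"jaw":0.0},
  {"slide":[0,0,0],"delta_rot":[0,0,0],"jaw":0.0},
], force=43)

```text
time: 20.6
position: [0.5403, 0.0235, 0.0655]
tool_rot: [179.9, 20.1, -163.9]
ft_force: [0.1, 5.3, 0.1]
width: 0.532
grip_force: 43.0
```

```bash
python3 -c "
from h import *
st();rel(pose(BALL,106,20,.0)); d=np.load('w6.npz');camang(d,(222,171));camang(d,(241,178))"
```

```text
t 20.6 [0.5403 0.0235 0.0655] [ 179.949    20.1005 -163.8794] F [0.075  5.2578 0.1212] w 0.04851049776250697 g 42.99964964389801 [  -3.   17.  121.   16.   24. -123.]
slide [ 0.0008 -0.0013  0.0011] rot [0.0016 0.0018 0.002 ]
nose jig deg 159.98425541755637 dist 0.0322863254225986 cam 1.0195470779676816
nose jig deg 159.1529248184393 dist 0.017121349468753613 cam 1.0340565340948518
```

Emit:
carry_out([
  {"slide":[0.001,-0.001,0.001],"delta_rot":[0.036,0,0.098],"jaw":0.0},
  {"slide":[0.001,-0.002,0.001],"delta_rot":[0.0716,0,0.197],"jaw":0.0},
  {"slide":[0.001,-0.003,0.001],"delta_rot":[0.107,0,0.295],"jaw":0.0},
  {"slide":[0.001,-0.003,0.001],"delta_rot":[0.12,0,0.33],"jaw":0.0},
])

```text
time: 21.0
position: [0.5407, 0.0209, 0.0654]
tool_rot: [180.0, 20.2, 176.0]
ft_force: [-6.4, 6.6, 10.0]
width: 0.53
grip_force: 43.0
```

```bash
python3 -c "
from h import *
st();print(r.state()['torque']);rel(pose(BALL,86,20,.0))"
```

```text
t 21.0 [0.5407 0.0209 0.0654] [179.9548  20.2098 175.9762] F [-6.4081  6.6414 10.0497] w 0.04834265771615197 g 43.00141990184784 [  2.  16. 122.  -6.  22. -79.]
[1.0532 0.6405 0.6049]
slide [ 0.0005 -0.0011  0.0011] rot [ 0.0006  0.0037 -0.0004]
```

Now cam ≈ 1.38; continue in 5° rows until it slips.

Emit:
carry_out([
  {"slide":[0,-0.0005,0],"delta_rot":[0.03,0,0.082],"jaw":0.0},
  {"slide":[0,-0.001,0],"delta_rot":[0.06,0,0.164],"jaw":0.0},
  {"slide":[0,-0.002,0],"delta_rot":[0.09,0,0.246],"jaw":0.0},
  {"slide":[0,-0.002,0],"delta_rot":[0.107,0,0.295],"jaw":0.0},
])

```text
time: 21.4
position: [0.5426, 0.018, 0.0656]
tool_rot: [179.9, 20.4, 158.2]
ft_force: [4.2, -2.9, 1.6]
width: 0.533
grip_force: 43.0
```

```bash
python3 -c "
from h import *
st();print(r.state()['torque']);rel(pose(BALL,68,20,.0))"
```

```text
t 21.4 [0.5426 0.018  0.0656] [179.9243  20.4019 158.2   ] F [ 4.1882 -2.9345  1.5736] w 0.04862480576727602 g 42.99945652484894 [  7.  17. 120. -22.  26. -43.]
[-0.2936 -0.5905  0.7642]
slide [ 0.0027 -0.0011  0.0006] rot [0.0025 0.007  0.0033]
```

Emit:
carry_out([
  {"slide":[0,0,0],"delta_rot":[0,0,0],"jaw":0.08},
  {"slide":[0,0,0],"delta_rot":[0,0,0],"jaw":0.08},
  {"slide":[0,0,0],"delta_rot":[0,0,0],"jaw":0.08},
  {"slide":[0,0,-0.04],"delta_rot":[0,0,0],"jaw":0.08},
  {"slide":[0,0,-0.08],"delta_rot":[0,0,0],"jaw":0.08},
])

```text
time: 21.9
position: [0.5134, 0.0274, 0.1376]
tool_rot: [-179.9, 19.8, 158.1]
ft_force: [0.1, -0.2, 0.1]
width: 0.878
grip_force: 0.0
```

Emit:
carry_out([
  {"slide":[0,0,-0.03],"delta_rot":[0,0,0],"jaw":0.08},
  {"slide":[0,0,-0.03],"delta_rot":[0,0,0],"jaw":0.08},
])

```text
time: 22.1
position: [0.5066, 0.032, 0.1705]
tool_rot: [179.7, 20.4, 158.0]
ft_force: [1.0, 0.5, -0.3]
width: 0.874
grip_force: 0.0
```

```bash
python3 -c "
from h import *
st()
w=viewer.snapshot('wrist');np.savez('w7.npz',**{k:w[k] for k in ('color','mtx','T')}); cv2.imwrite('pics/w7.png',w['color'][...,::-1])"
```

```text
t 22.1 [0.5066 0.032  0.1705] [179.7089  20.3961 157.9939] F [ 0.9568  0.4835 -0.3124] w 0.07966857700375529 g 0.0 [  9.   6. 116. -15.  41. -49.]
```

View pics/w7.png

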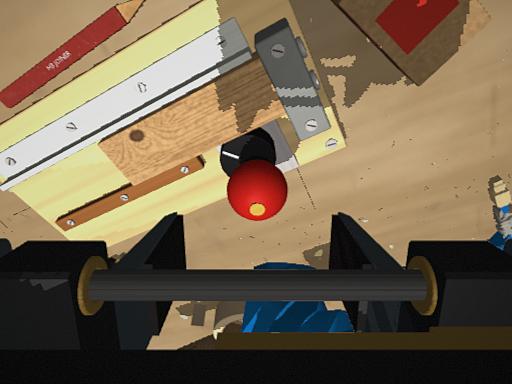

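```bash
python3 -c "
from h import *
d=np.load('w7.npz');camang(d,(223,152));camang(d,(240,156))
j=np.load('jig.npz')
for p in [(99,148),(136,186),(247,55)]: print(j['R'].T@(onz(d,p,.043)[:2]-j['o']))"
```

```text
nose jig deg 127.86486654944845 dist 0.031988284139914155 cam 1.5801361674445795
nose jig deg 118.79719494800484 dist 0.016871510308398237 cam 1.7383968923793574
[-0.0327  0.0333]
[-0.0301 -0.0138]
[0.1189 0.0433]
```

```bash
python3 -c "
from h import *
rel(pose(BALL,92,20,.09))"
```

```text
slide [-0.0009 -0.0099  0.0212] rot [-0.141   0.0042 -0.393 ]
```

Emit:
carry_out([
  {"slide":[-0.001,-0.01,0.021],"delta_rot":[-0.141,0.004,-0.393],"jaw":0.075},
  {"slide":[-0.001,-0.01,0.021],"delta_rot":[-0.141,0.004,-0.393],"jaw":0.075},
  {"slide":[-0.001,-0.01,0.021],"delta_rot":[-0.141,0.004,-0.393],"jaw":0.075},
  {"slide":[-0.001,-0.01,0.021],"delta_rot":[-0.141,0.004,-0.393],"jaw":0.075},
  {"slide":[-0.001,-0.01,0.021],"delta_rot":[-0.141,0.004,-0.393],"jaw":0.075},
])

```text
time: 22.65
position: [0.5082, 0.0182, 0.1452]
tool_rot: [-180.0, 19.6, -178.1]
ft_force: [0.4, -0.0, 0.5]
width: 0.825
grip_force: 0.0
```

Emit:
carry_out([
  {"slide":[0,0,0],"delta_rot":[0,0,0],"jaw":0.075},
  {"slide":[0,0,0],"delta_rot":[0,0,0],"jaw":0.075},
])

```text
time: 22.85
position: [0.5089, 0.0193, 0.1464]
tool_rot: [-179.9, 19.7, -178.0]
ft_force: [-0.1, 0.4, 0.0]
width: 0.824
grip_force: 0.0
```

```bash
python3 -c "
from h import *
st();rel(pose(BALL,90,20))"
```

```text
t 22.85 [0.5089 0.0193 0.1464] [-179.9451   19.708  -178.0105] F [-0.1074  0.357   0.0498] w 0.07511795672557516 g 0.0 [  1.   7. 119.   1.  34. -92.]
slide [-0.002 -0.     0.088] rot [ 0.0108 -0.0051  0.0327]
```

Emit:
carry_out([
  {"slide":[-0.002,0,0.03],"delta_rot":[0,-0.005,0],"jaw":0.075},
  {"slide":[-0.002,0,0.06],"delta_rot":[0,-0.005,0],"jaw":0.075},
  {"slide":[-0.002,0,0.088],"delta_rot":[0,-0.005,0],"jaw":0.065},
  {"slide":[-0.002,0,0.0885],"delta_rot":[0,-0.005,0],"jaw":0.06},
  {"slide":[-0.002,0,0.0885],"delta_rot":[0,-0.005,0],"jaw":0.06},
])

```text
time: 23.35
position: [0.5408, 0.0206, 0.0642]
tool_rot: [-179.9, 20.0, -178.0]
ft_force: [-0.1, 0.5, -0.1]
width: 0.66
grip_force: 0.0
```

Emit:
carry_out([
  {"slide":[0,0,0],"delta_rot":[0,0,0],"jaw":0.0},
  {"slide":[0,0,0],"delta_rot":[0,0,0],"jaw":0.0},
  {"slide":[0,0,0],"delta_rot":[0,0,0],"jaw":0.0},
  {"slide":[0,0,0],"delta_rot":[0,0,0],"jaw":0.0},
], force=45)

```text
time: 23.75
position: [0.5415, 0.0217, 0.0659]
tool_rot: [179.9, 20.2, -178.0]
ft_force: [0.9, 9.4, -2.8]
width: 0.533
grip_force: 45.0
```

```bash
python3 -c "
from h import *
st();print(r.state()['torque']);rel(pose(BALL,92,20))"
```

```text
t 23.75 [0.5415 0.0217 0.0659] [ 179.9367   20.2234 -178.0453] F [ 0.9471  9.3515 -2.8421] w 0.04859824111935997 g 44.99911665916443 [  1.  16. 122.   1.  22. -92.]
[1.3902 0.1795 0.4334]
slide [ 0.0016 -0.0011  0.0013] rot [ 0.0008  0.0039 -0.0007]
```

Emit:
carry_out([
  {"slide":[0.001,-0.0005,0.001],"delta_rot":[0.03,0,0.082],"jaw":0.0},
  {"slide":[0.001,-0.001,0.001],"delta_rot":[0.06,0,0.164],"jaw":0.0},
  {"slide":[0.001,-0.002,0.001],"delta_rot":[0.09,0,0.246],"jaw":0.0},
  {"slide":[0.001,-0.002,0.001],"delta_rot":[0.107,0,0.295],"jaw":0.0},
])

```text
time: 24.15
position: [0.5424, 0.019, 0.0659]
tool_rot: [180.0, 20.5, 164.2]
ft_force: [-3.5, 1.5, 5.1]
width: 0.527
grip_force: 45.0
```

```bash
python3 -c "
from h import *
st();print(r.state()['torque'])"
```

```text
t 24.15 [0.5424 0.019  0.0659] [179.9743  20.4571 164.1577] F [-3.4886  1.5445  5.0889] w 0.048066296146198645 g 45.00055968761444 [  5.  17. 121. -18.  24. -54.]
[0.5466 0.4162 1.034 ]
```

Release, retreat and check.

Emit:
carry_out([
  {"slide":[0,0,0],"delta_rot":[0,0,0],"jaw":0.08},
  {"slide":[0,0,0],"delta_rot":[0,0,0],"jaw":0.08},
  {"slide":[0,0,0],"delta_rot":[0,0,0],"jaw":0.08},
  {"slide":[0,0,-0.04],"delta_rot":[0,0,0],"jaw":0.08},
  {"slide":[0,0,-0.08],"delta_rot":[0,0,0],"jaw":0.08},
])

```text
time: 24.65
position: [0.5126, 0.0255, 0.1377]
tool_rot: [-179.9, 19.8, 164.0]
ft_force: [-0.5, -0.2, -0.2]
width: 0.874
grip_force: 0.0
```

Emit:
carry_out([
  {"slide":[0,0,-0.03],"delta_rot":[0,0,0],"jaw":0.08},
  {"slide":[0,0,-0.03],"delta_rot":[0,0,0],"jaw":0.08},
  {"slide":[0,0,-0.03],"delta_rot":[0,0,0],"jaw":0.08},
])

```text
time: 24.95
position: [0.504, 0.0285, 0.1668]
tool_rot: [180.0, 20.1, 164.0]
ft_force: [-0.8, -0.0, -0.1]
width: 0.877
grip_force: 0.0
```

```bash
python3 -c "
from h import *
st()
a=np.load('w7.npz'); w=viewer.snapshot('wrist')
m=mask(w['color'],(0,0,150),(180,60,255),(212,120,262,185)); n=mask(a['color'],(0,0,150),(180,60,255),(212,120,262,185))
for d,k in((w,m),(a,n)):
  for c in cv2.findContours(k,0,1)[0]:
    if 5<cv2.contourArea(c)<200:
      q=c[:,0].astype(float); i=q[q[:,0].argmin()]; print(cv2.boundingRect(c)); camang(d,i)"
```

```text
t 24.95 [0.504  0.0285 0.1668] [179.973   20.1226 163.9988] F [-0.7888 -0.0165 -0.0536] w 0.08001282503287298 g 0.0 [  7.   6. 117. -12.  39. -59.]
(225, 153, 17, 8)
nose jig deg 130.2104864404881 dist 0.03255378701311192 cam 1.539197377345667
(218, 146, 6, 10)
nose jig deg 126.7422611151563 dist 0.04054952261306784 cam 1.5997293284737584
(222, 151, 17, 8)
nose jig deg 128.52391283262384 dist 0.03279549508885314 cam 1.5686336398801382
(215, 145, 6, 8)
nose jig deg 125.46666740088682 dist 0.04027190783718546 cam 1.6219926387055046
```

```bash
python3 -c "
from h import *
print(order.close_job())"
```

```text
the job is handed in; nothing more can be done
None
```

The oak block is home against the drill block and tight on the fence, with the cam clamped until the knob just slipped and then released; the job was handed in at about 25 s, and the hand-in call gave no verdict.

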